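# Close the battery cover of the lamp pack

### The job

Refit the loose battery cover on the white lamp pack: hook its yellow front lip fully into the slot under the yellow bar, then pivot the rear down until it snaps flat and fully home under the orange catch. Work gently, by feel, without forcing the parts, and leave the dish, the vial and the torch where they stand.

Things in the scene. Friction and masses are not known exactly. Their poses are not given: they have to be found in the camera images.
- pack: white lamp battery pack fixed to the bench, 210 x 130 mm (x, y), flat deck 54 mm high, two blue cells in a pocket in its top. Origin: centre of its underside, on the bench; x runs from the yellow bar to the orange catch, z up. On the deck a grey tray: cover seat between side walls 65 mm apart (tops 66 mm high), with side ledges 60 mm high from x = -12 to +59 mm on which the cover comes to lie
- home (a point): nominal seat: where the centre of the cover's underside lies when home, on the pack's centre line, 60 mm above the bench; axes as the pack. The tray is shock-mounted: slot, walls and catch together really stand up to 6 mm forward or back along x of the places given, differently each time, and stay there under the forces of the work
- slot (a point): middle of the slot's mouth, under the edge of the yellow bar, nominal x = -54, 59 mm high. Open from 54 (deck) to 64.5 mm height (underside of the bar; bar top at 69), 8 mm deep towards -x to its end wall. A lip tilted down by 0.25 to 0.35 rad goes in freely with its lower edge at 55 to 58 mm height. Pull it in until it is felt to stop (5 N is plenty, 15 N on the tilted cover is forcing), then pivot
- rear_wall (a point): middle of the top of the tray's rear wall, front face, nominal x = +59.5 mm, 66 mm high. Only 2.5 mm of play in x is left to the cover between the slot's end wall and this wall
- contact (a point): top of the copper spring contact, 36 mm wide (y), x = 42 to 54 mm, 66 mm high when free. It gives way downwards and pushes the cover's rear up with 2 to 6 N, so the cover rises again unless the catch has snapped
- catch (a point): tip of the nose of the orange spring catch at the rear, 26 mm wide, nominal x = +53 mm; underside of the nose 64 mm high, its steep sloping front rises to 74 mm. The cover's rear edge pushes it back (+x) on the way down and it snaps out over that 3 mm thick edge. Closing by the push pad takes some 8 to 14 N; pushing with 30 N or more is forcing it
- cover_mid (a point): centre of the loose white cover plate (100 x 60 x 6 mm, 140 g), 3 mm above its underside. x runs from the yellow front lip to the rear, z up on the rib side. Plate x = -50 to +50 mm; yellow lip (52 mm wide, 3 mm thick, level with the underside) on to x = -62 mm; white rear edge (likewise 52 x 3 mm) on to x = +57 mm. Starts flat on the bench, rib up
- grip_rib (a point): blue grip rib on the cover, 40 mm long (cover x), 12 mm wide (cover y), standing 26 mm above the plate; the point is its centre, 19 mm above the cover's underside, 15 mm in front (-x) of the plate's centre
- lip (a point): lower tip edge of the yellow front lip, middle of its width, at the cover's underside, 62 mm in front (-x) of the plate's centre
- push_pad (a point): free spot with grey stripes on the top of the plate, behind the rib, 28 mm to the rear (+x) of the plate's centre: push down here
- dish_mid (a point): centre of a glass dish, 90 mm across, 15 mm high; leave alone
- vial_mid (a point): centre of an amber vial with red cap, 36 mm across, 70 mm high, standing; leave alone
- torch_mid (a point): centre of a dark steel torch standing on end, 34 mm across, 105 mm high; leave alone
Things that resemble listed ones, but are neither listed nor needed, are in the scene too. Of the things shaped like the part that bears cover_mid, the white one is meant.

How it is judged:
By the outcome, as a careful person would: the job done as asked, in the order asked, and still so for the second after the job is handed in, with the robot touching nothing.
It also fails if it takes over 67 s, if anything falls off the work surface, if the arm or the gripper's body presses on something with over 40 N, if the wrist force passes 120 N, or if a joint passes its speed limit or range.

### The arm

A 6-joint arm with a two-finger parallel gripper is mounted at the origin on the work surface. World frame = base frame: x ahead of the robot, y to its left, z up, the work surface at z = 0. Lengths are in mm, angles in rad, forces in N, time in s.
With the tool pointing down it reaches from about 300 to 775 mm from the base axis. Payload 14.6 kg.
Tool frame: the origin (TCP) lies at the very end of the fingers, on their centre line; the grasp point (between the pads) lies 19 mm behind it; z points along the fingers, y is the line along which they close (so a half turn about z gives the same grasp; the last joint's range is limited). The gripper opens to 94 mm and grips with 3 to 60 N. Pads are 16 mm wide; open, the fingers measure 119 mm over their backs; the gripper's body (75 mm by 177 mm) begins 78 mm behind the grasp point.
Start: joints at [-1.307, 0.3, 1.521, -0, 1.321, -0.067], TCP at [178.633, -520.173, 180.546] pointing down, gripper open.
Joint ranges: [-3.03, 3.03], [-0.79, 2.21], [0.23, 2.52], [-1.04, 4.18], [0, 3.07], [-2.55, 2.55]. Speed limits (rad/s): [2.22, 2.22, 2.57, 3.14, 3.14, 3.14].

### API

Orientations are given as [roll, pitch, yaw] about the fixed x, y, z axes, in that order (R = Rz(yaw) Ry(pitch) Rx(roll)).
In Python, from cell import read_state, viewer, manip, models gives the robot as it stands.
- The arm moves only by the tool carry_out, never from a script. Its argument "deltas" is a list of rows, each an object with "dp": the shift along the tool's x, y, z in mm, a list of three; "roll": the turn about the tool's z in degrees; "gripper": the opening, from -1 (shut) to 1 (fully open), so that 0 is half open. In form: [{"dp": [tx, ty, tz], "roll": roll, "gripper": gripper}, ...]. A call has 1 to 12 rows; each row is the pose to reach, as a shift and turn from the pose commanded when the call began, along the tool's axes at that moment; what a row does not reach only later rows make up. A row lasts 1/12 s, in which the tool goes at most 41.7 mm and 7.16 degrees, less where a joint would pass 70% of its speed; a pose out of reach is approached as far as the arm can. A call with a gripper value outside its range is refused whole. The fingers move at their own pace and stop on an object; "newtons" is the grip in N (left out, the last holds). Time passes only in rows, so rows that repeat a pose let the fingers close. It gives the time, the measured TCP pose, the force, the opening and the grip force at its end, in the units of the state.
- read_state(): the state, without advancing time (a new reading comes with each control period).
- viewer.camera(name): name is "scene" or "top" or "wrist"; returns the picture (480x640x3 uint8, red, green, blue); there is no depth.
- viewer.camera_params(name): a dict with "fovy" (degrees; the focal length in pixels is half the picture's height over the tangent of half this angle, whatever the lens; pixels are square), "cx", "cy" (the principal point, pixels), "eye" and "attitude" of the camera in the world; the wrist camera has in their place "T_tool_cam" (4x4, takes a point from camera to tool coordinates, whose origin is the TCP and whose axes are the flange's). Camera axes: x right, y up, looking along -z (the intrinsics and any distortion apply to the point x, -y, -z); pixel columns grow to the right and rows downward; lengths in mm; the calibration is good to about 2 mm. A picture is of the moment at which its call begins: read the wrist's pose just before it. camera_params takes no time and is no camera call.
- manip.sign_off(): hands the job in; it is judged then, once.
Trained networks look in the newest picture that a camera, given by its name, has taken for a name from the list of things; names that differ only in an ending like _2 or _b are one class to them, and where a whole thing is asked for, a point or a joint stands for the part that bears it (a point fixed in the world has none). Each returns a list of dicts, best first, with "p" (0 to 1); they miss things now and then, are a little off and sometimes report something else, mostly with a low value. They report only what shows in the picture. A call takes as long as a camera call. They do not tell look-alikes from the thing itself.
- models.cut_out(camera, label): "region" (480x640 bool, what is visible of it) and "box" ([left, top, right, bottom] in pixels, round what is visible of it).
The state is a dict: "clock": time; "joints": joint angles; "qd": joint speeds; "effort": joint torques, N m; "eef_pos": TCP position; "eef_rot": TCP orientation; "wrist_force": force on the tool from outside, world axes, zero at the start; "moment": the same for the moment, N m; "finger_gap": finger opening in mm; "finger_force": force on a finger pad.
Only numpy, scipy, OpenCV 4.12 (cv2) and the standard library are available. Lean on these libraries where they do the work, as an engineer would, in place of code of your own. Each camera call takes 0.05 s, during which the arm holds its last target. There are 200 camera calls.

## Working session

There is one attempt and no reset: what is moved stays moved. The work goes in short steps, Python scripts to look and compute and a tool call to move; the robot and the scene stay as the last step left them, time stands still between calls to the robot, and variables do not carry over. Pictures are saved under pics/ and viewed, at most 10 in all, crops included, and the job is handed in when it is done.

Besides the shell and the picture viewer there is one more tool, called after "Emit:" by a JSON object that holds its "name" and its "arguments". carry_out: Moves the arm, as the interface text tells. Its arguments: {"type":"object","properties":{"deltas":{"type":"array"},"newtons":{"type":"number"}},"required":["deltas"]}

```bash
mkdir -p pics; python3 - <<'E'
from cell import read_state, viewer, manip, models
import cv2
print(read_state())
for c in ("scene","top"):
    im=viewer.camera(c); cv2.imwrite(f"pics/{c}0.png",im[:,:,::-1]); print(c,viewer.camera_params(c))
    for l in ("pack","cover_mid","grip_rib","catch","slot","push_pad","lip"):
        try:
            print(l,[(round(d["p"],2),d["box"]) for d in models.cut_out(c,l)][:3])
        except Exception as e: print(l,e)
print(viewer.camera_params("wrist"))
E
```

```text
{'clock': 0.0, 'joints': array([-1.30662322e+00,  3.00470302e-01,  1.52159522e+00, -3.52434664e-05,
        1.32072136e+00, -6.65841385e-02]), 'qd': array([ 0.0011412 , -0.0011047 ,  0.00181618,  0.00074278,  0.00086994,
        0.00037618]), 'effort': array([-6.26231249e-04, -5.31806016e+01, -3.52738452e+01,  7.08359806e-02,
        2.43834121e-02, -9.51102015e-05]), 'eef_pos': array([ 178.53366358, -519.89430285,  179.98081368]), 'eef_rot': array([-3.14039880e+00, -4.53968677e-05,  3.30765958e-01]), 'wrist_force': array([ 0.59742237,  1.19135776, -0.4178956 ]), 'moment': array([-0.00882376, -0.01377879, -0.04529193]), 'finger_force': 0.0, 'finger_gap': 94.00338173592095}
scene {'fovy': 53.14894185895796, 'cx': 319.0386967003512, 'cy': 233.4288529180184, 'eye': array([1158.52551395, -784.08247278,  736.36947136]), 'attitude': array([0.94831818, 0.0127655 , 0.66405487])}
pack [(0.96, [284.6, 202.9, 378.7, 272.4])]
cover_mid [(0.83, [212.1, 244.1, 261.2, 262.5]), (0.67, [120.9, 368.1, 189.4, 425.8]), (0.66, [218.4, 334.1, 263.5, 392.3])]
grip_rib [(0.9, [221.9, 333.4, 269.5, 389.4]), 
[... 970 characters left out ...]
 210.5, 337.4, 294.2])]
push_pad [(0.97, [429.2, 196.4, 460.2, 239.7]), (0.87, [474.2, 228.1, 518.2, 250.4]), (0.85, [354.8, 282.4, 391.0, 329.1])]
lip [(0.8, [381.7, 219.9, 413.2, 265.7]), (0.74, [369.2, 175.8, 412.5, 204.6]), (0.71, [432.0, 197.1, 458.8, 238.3])]
{'fovy': 61.35527388745137, 'cx': 323.0901641342143, 'cy': 243.81874465212593, 'T_tool_cam': array([[-6.82952181e-04,  9.73563863e-01,  2.28413964e-01,
         6.61597710e+01],
       [ 9.99999465e-01,  8.42318463e-04, -6.00221624e-04,
        -8.98605565e-01],
       [-7.76751382e-04,  2.28413431e-01, -9.73563917e-01,
        -2.04722028e+02],
       [ 0.00000000e+00,  0.00000000e+00,  0.00000000e+00,
         1.00000000e+00]])}
```

```bash
python3 - <<'E'
import cv2
a=cv2.imread("pics/scene0.png");b=cv2.imread("pics/top0.png")
cv2.imwrite("pics/v1.png",cv2.resize(b[120:390,240:600],None,fx=2.2,fy=2.2,interpolation=cv2.INTER_CUBIC))
E
```

```text
(no output)
```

View pics/v1.png

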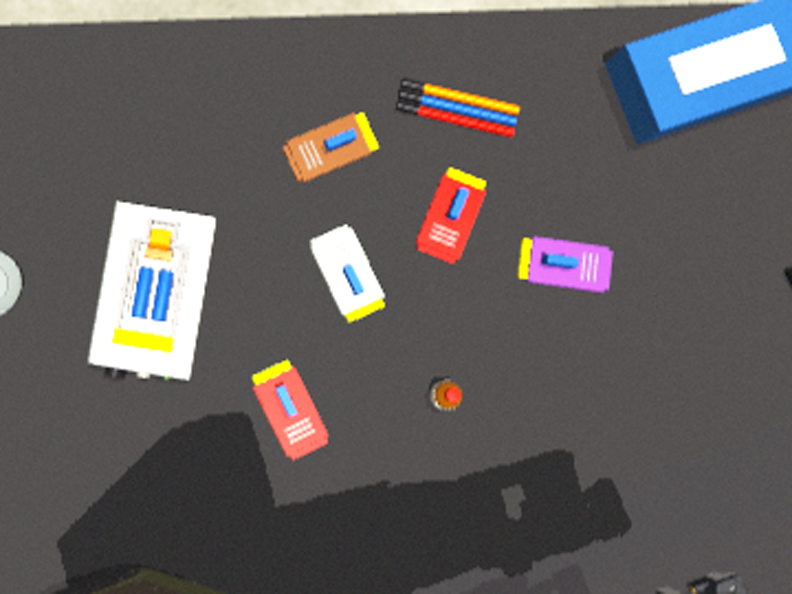

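View pics/scene0.png

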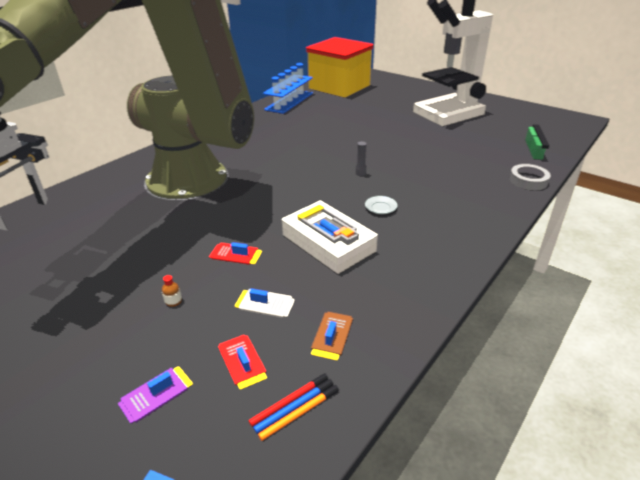

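The top view shows the white pack at about (309,252) in full-picture pixels, with its yellow bar towards the bottom and its orange catch towards the top. The white cover is at about (397,244), with its lip towards the lower right at (407,262). Next I turn these into world positions.

```bash
cat > h.py <<'E'
import numpy as np, cv2
from scipy.spatial.transform import Rotation as R
from cell import read_state, viewer, manip, models
def cam(name,st=None):
    p=viewer.camera_params(name); f=240/np.tan(np.radians(p["fovy"])/2)
    if name=="wrist":
        st=st or read_state(); T=p["T_tool_cam"]; Rt=R.from_euler("xyz",st["eef_rot"]).as_matrix()
        eye=st["eef_pos"]+Rt@T[:3,3]; A=Rt@T[:3,:3]
    else: eye=p["eye"]; A=R.from_euler("xyz",p["attitude"]).as_matrix()
    return f,p["cx"],p["cy"],eye,A
def p2w(c,uv,z):
    f,cx,cy,eye,A=c; uv=np.atleast_2d(np.array(uv,float))
    d=np.c_[(uv[:,0]-cx)/f,-(uv[:,1]-cy)/f,-np.ones(len(uv))]@A.T
    return eye+d*((z-eye[2])/d[:,2])[:,None]
def w2p(c,P):
    f,cx,cy,eye,A=c; q=(np.atleast_2d(P)-eye)@A
    return np.c_[cx+f*q[:,0]/-q[:,2],cy-f*q[:,1]/-q[:,2]]
def totool(v,st=None):
    st=st or read_state(); return R.from_euler("xyz",st["eef_rot"]).as_matrix().T@np.array(v,float)
E
python3 - <<'E'
from h import *
im=cv2.imread("pics/top0.png"); c=cam("top")
f=lambda x,y:(x/2.2+240,y/2.2+120)
print("cover",p2w(c,[f(346,272)],5), "lip",p2w(c,[f(367,312)],3),"rearend",p2w(c,[f(329,233)],6))
print("packcorners",p2w(c,[f(117,202),f(215,216),f(190,380),f(90,363)],54))
print("bar,catch",p2w(c,[f(143,340),f(159,243)],69))
print("vial",p2w(c,[f(447,393)],60))
c=cam("scene");print("scene cover, lip,rib",p2w(c,[(266,302),(241,299)],4))
print(w2p(cam("wrist"),[[450,-200,0]]))
E
```

```text
cover [[ 585.76598918 -258.79642799    5.        ]] lip [[ 531.85017633 -284.58160062    3.        ]] rearend [[ 638.73045009 -238.20147482    6.        ]]
packcorners [[680.03862754  40.47153688  54.        ]
 [657.92835115 -86.65672188  54.        ]
 [447.09800627 -49.202787    54.        ]
 [471.95390644  78.23326185  54.        ]]
bar,catch [[498.71669187   8.73773673  69.        ]
 [622.36042678 -14.04576844  69.        ]]
vial [[ 422.4885198  -373.08215628   60.        ]]
scene cover, lip,rib [[ 588.0802524  -258.654277      4.        ]
 [ 537.59444704 -285.19744732    4.        ]]
[[  41.39476804 -248.544243  ]]
```

```bash
python3 - <<'E'
from h import *
print(totool([571-178.6,-267+520,0]))
E
```

```text
[ 4.53301055e+02 -1.11825371e+02  1.21684242e-02]
```

Emit:
{"name": "carry_out", "arguments": {"deltas": [{"dp":[38,-9,0],"roll":0,"gripper":0.2},{"dp":[76,-19,0],"roll":0,"gripper":0.2},{"dp":[114,-28,0],"roll":-1,"gripper":0.2},{"dp":[152,-37,0],"roll":-2,"gripper":0.2},{"dp":[190,-47,0],"roll":-3,"gripper":0.2},{"dp":[228,-56,0],"roll":-4,"gripper":0.2},{"dp":[266,-65,0],"roll":-4.6,"gripper":0.2},{"dp":[304,-75,0],"roll":-4.6,"gripper":0.2},{"dp":[342,-84,0],"roll":-4.6,"gripper":0.2},{"dp":[380,-94,0],"roll":-4.6,"gripper":0.2},{"dp":[418,-103,0],"roll":-4.6,"gripper":0.2},{"dp":[453,-112,0],"roll":-4.6,"gripper":0.2}]}}

```text
clock: 1.8
eef_pos: [572.4, -265.5, 180.5]
eef_rot: [3.142, -0.0, 0.412]
wrist_force: [0.9, 0.5, 0.6]
finger_gap: 56.2
finger_force: 0.0
```

```bash
cat > look.py <<'E'
from h import *
import sys
n=sys.argv[1]; labels=sys.argv[2:]
st=read_state(); im=viewer.camera("wrist"); cv2.imwrite(f"pics/{n}.png",im[:,:,::-1])
np.save(f"pics/{n}.npy",np.r_[st["eef_pos"],st["eef_rot"]])
print({k:np.round(st[k],3) for k in("clock","eef_pos","eef_rot","wrist_force","finger_gap")})
E
python3 look.py w1
```

```text
{'clock': np.float64(1.8), 'eef_pos': array([ 572.364, -265.517,  180.525]), 'eef_rot': array([ 3.142, -0.   ,  0.412]), 'wrist_force': array([0.872, 0.505, 0.573]), 'finger_gap': np.float64(56.244)}
```

View pics/w1.png

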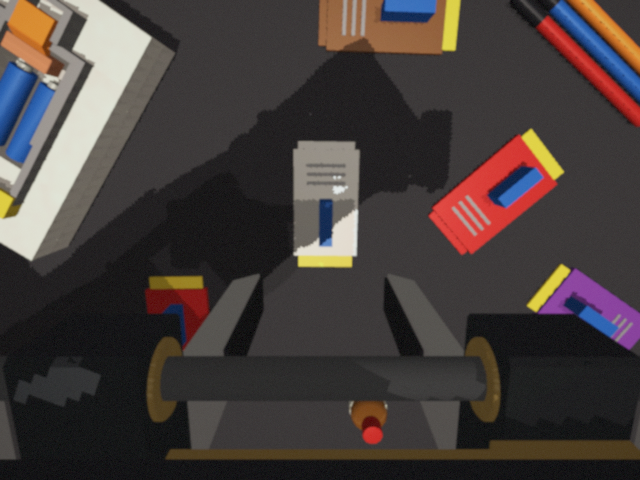

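The cover is upright in the wrist picture. Its lip edge is at (325,267), its rear edge at (327,141), and the rib top runs from (326,200) to (326,247).

```bash
python3 - <<'E'
from h import *
s=np.load("pics/w1.npy"); c=cam("wrist",dict(eef_pos=s[:3],eef_rot=s[3:]))
l=p2w(c,[(325,267)],3)[0]; r=p2w(c,[(327,141)],3)[0]; rb=p2w(c,[(326,200),(326,246)],32)
print(l,r,np.linalg.norm(r-l),np.arctan2(*(r-l)[[1,0]]),"rib",rb, np.linalg.norm(rb[0]-rb[1]))
m=(l*57+r*62)/119; u=(r-l)/np.linalg.norm(r-l); print("mid",m,"ribc",m-15*u, rb.mean(0))
print("tcp shift tool",totool(np.r_[(rb.mean(0))[:2]-s[:2],0],dict(eef_rot=s[3:])))
E
```

```text
[ 529.89718112 -285.41290209    3.        ] [ 640.73023329 -238.98938574    3.        ] 120.16284085667965 0.39665841719295414 rib [[ 593.95451739 -258.20717661   32.        ]
 [ 556.04617197 -274.79467347   32.        ]] 41.37858993184982
mid [ 587.64213267 -261.22585996    3.        ] ribc [ 573.80677583 -267.02093555    3.        ] [ 575.00034468 -266.50092504   32.        ]
tcp shift tool [2.02304221e+00 1.95671424e+00 3.27508685e-04]
```

Emit:
{"name": "carry_out", "arguments": {"deltas": [{"dp":[2,2,35],"roll":0.7,"gripper":0.0},{"dp":[2,2,70],"roll":0.7,"gripper":-0.2},{"dp":[2,2,105],"roll":0.7,"gripper":-0.3},{"dp":[2,2,135],"roll":0.7,"gripper":-0.4},{"dp":[2,2,155],"roll":0.7,"gripper":-0.5},{"dp":[2,2,165],"roll":0.7,"gripper":-0.5},{"dp":[2,2,169.5],"roll":0.7,"gripper":-0.5},{"dp":[2,2,169.5],"roll":0.7,"gripper":-1},{"dp":[2,2,169.5],"roll":0.7,"gripper":-1},{"dp":[2,2,169.5],"roll":0.7,"gripper":-1},{"dp":[2,2,169.5],"roll":0.7,"gripper":-1},{"dp":[2,2,169.5],"roll":0.7,"gripper":-1}], "newtons": 15}}

```text
clock: 2.85
eef_pos: [573.7, -268.4, 12.0]
eef_rot: [3.14, -0.001, 0.399]
wrist_force: [-0.7, -0.6, -0.3]
finger_gap: 0.6
finger_force: 0.0
```

```bash
python3 look.py w2
```

```text
{'clock': np.float64(2.85), 'eef_pos': array([ 573.734, -268.353,   12.014]), 'eef_rot': array([ 3.14e+00, -1.00e-03,  3.99e-01]), 'wrist_force': array([-0.67 , -0.58 , -0.298]), 'finger_gap': np.float64(0.606)}
```

View pics/w2.png

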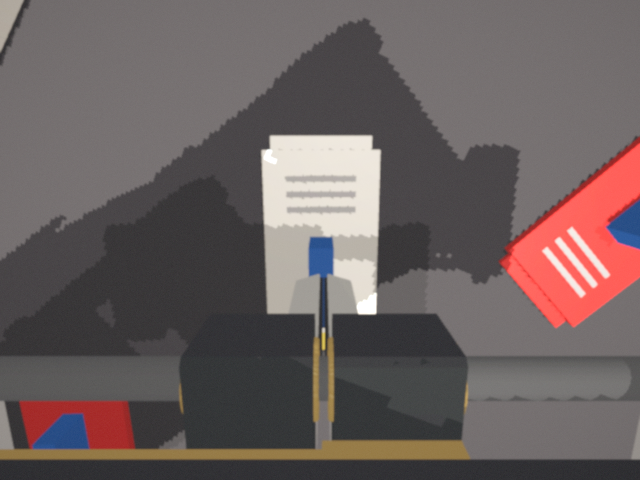

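```bash
python3 - <<'E'
from h import *
s=np.load("pics/w2.npy"); st=dict(eef_pos=s[:3],eef_rot=s[3:]); c=cam("wrist",st)
Rt=R.from_euler("xyz",s[3:]).as_matrix()
tl=lambda P:np.round((P-s[:3])@Rt,1)
print("rear",tl(p2w(c,[(321,136)],3)),"plate rear corners",tl(p2w(c,[(262,151),(380,151)],6)))
print("rib",tl(p2w(c,[(310,238),(333,238),(310,275),(333,275)],32)), "rib rear bottom?")
print("tcp",w2p(c,[s[:3], s[:3]+Rt@[0,0,-19]]), "tip at x=+8",w2p(c,[s[:3]+Rt@[8,0,0],s[:3]+Rt@[8,0,-19]]))
E
```

```text
rear [[72.6 -1.8  9.1]] plate rear corners [[ 65.2 -31.7   6. ]
 [ 65.2  28.2   6.1]]
rib [[ 25.7  -6.9 -20. ]
 [ 25.7   3.9 -20. ]
 [  7.6  -7.  -20. ]
 [  7.6   4.  -20. ]] rib rear bottom?
tcp [[324.52760462 277.20527363]
 [324.69554096 289.31984819]] tip at x=+8 [[324.52956602 262.67209019]
 [324.69927053 273.51583088]]
```

```bash
python3 - <<'E'
import cv2
b=cv2.imread("pics/w2.png")
cv2.imwrite("pics/v2.png",cv2.resize(b[215:365,230:420],None,fx=4,fy=4,interpolation=cv2.INTER_CUBIC))
from h import *
print(read_state())
E
```

```text
{'clock': 2.9, 'joints': array([-4.95330946e-01,  6.55556303e-01,  1.41452105e+00,  3.03256213e-05,
        1.07048668e+00,  6.76550715e-01]), 'qd': array([-1.18048653e-03,  3.51162724e-03,  3.08671984e-03, -1.34203496e-03,
        9.09047900e-05, -1.24525915e-03]), 'effort': array([-3.63695101e-03, -6.81959009e+01, -3.12662709e+01,  5.97555796e-02,
       -3.06549529e-02, -6.29754254e-05]), 'eef_pos': array([ 573.60512732, -268.28448088,   11.76454888]), 'eef_rot': array([ 3.14080727e+00, -6.64786990e-04,  3.98900393e-01]), 'wrist_force': array([ 0.15845992,  0.26441683, -0.14482391]), 'moment': array([-0.00173117,  0.00875244, -0.02647554]), 'finger_force': 0.0, 'finger_gap': 0.41505502459113447}
```

View pics/v2.png

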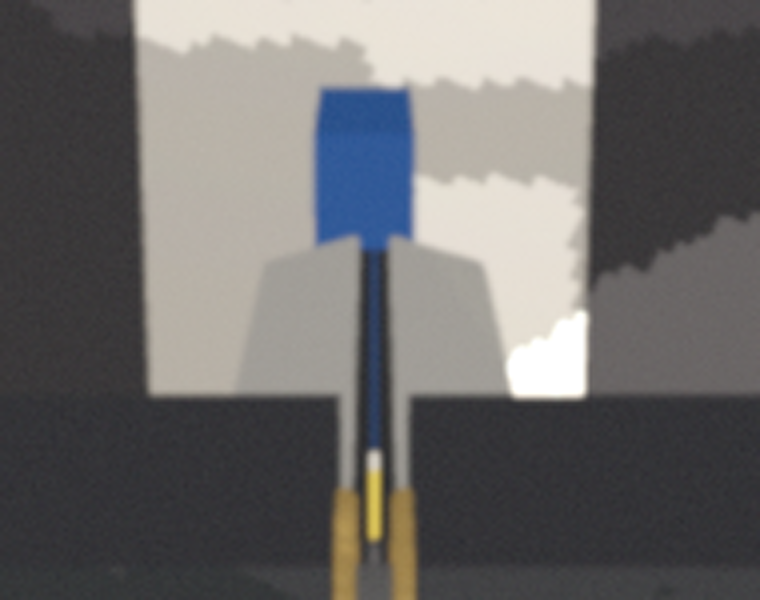

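The crop shows the blue rib running on unbroken beneath the closed fingertips. So the tips end above the rib top, roughly 18 mm higher than the reported TCP. I'll reopen and go lower by feel.

Emit:
{"name": "carry_out", "arguments": {"deltas": [{"dp":[0,-1.5,0],"roll":0,"gripper":-0.4},{"dp":[0,-1.5,0],"roll":0,"gripper":-0.4},{"dp":[0,-1.5,0],"roll":0,"gripper":-0.4},{"dp":[0,-1.5,0],"roll":0,"gripper":-0.4},{"dp":[0,-1.5,4],"roll":0,"gripper":-0.4},{"dp":[0,-1.5,8],"roll":0,"gripper":-0.4},{"dp":[0,-1.5,8],"roll":0,"gripper":-0.4}]}}

```text
clock: 3.48
eef_pos: [572.2, -266.5, 1.9]
eef_rot: [-3.14, 0.001, 0.399]
wrist_force: [-0.0, -0.1, -1.0]
finger_gap: 28.1
finger_force: 0.0
```

```bash
python3 look.py w3
```

```text
{'clock': np.float64(3.483), 'eef_pos': array([ 572.217, -266.505,    1.85 ]), 'eef_rot': array([-3.14e+00,  1.00e-03,  3.99e-01]), 'wrist_force': array([-0.043, -0.145, -1.049]), 'finger_gap': np.float64(28.088)}
```

View pics/w3.png

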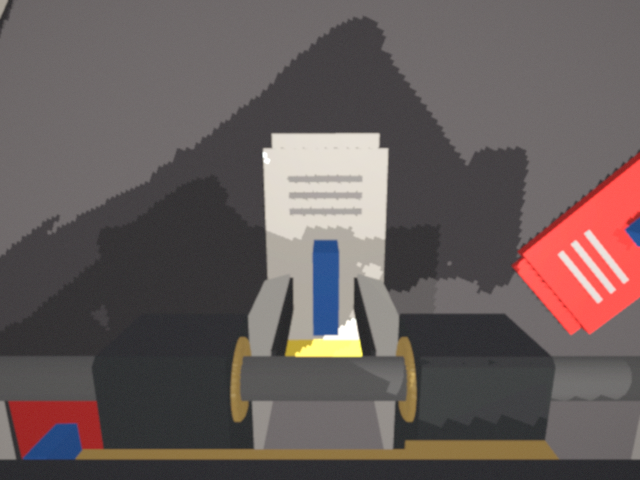

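The rib at (325,290) now stands between the open fingers. There is no contact force, and the tips are still above the plate. I go down another 10 mm and close.

Emit:
{"name": "carry_out", "arguments": {"deltas": [{"dp":[1,0,4],"roll":0,"gripper":-0.5},{"dp":[1,0,7],"roll":0,"gripper":-0.5},{"dp":[1,0,10],"roll":0,"gripper":-0.5},{"dp":[1,0,10],"roll":0,"gripper":-1},{"dp":[1,0,10],"roll":0,"gripper":-1},{"dp":[1,0,10],"roll":0,"gripper":-1},{"dp":[1,0,10],"roll":0,"gripper":-1}], "newtons": 15}}

```text
clock: 4.12
eef_pos: [573.7, -266.4, -6.9]
eef_rot: [-3.142, -0.0, 0.399]
wrist_force: [-0.4, 0.2, -1.0]
finger_gap: 11.7
finger_force: 15.0
```

Emit:
{"name": "carry_out", "arguments": {"deltas": [{"dp":[0,0,-20],"roll":0,"gripper":-1},{"dp":[0,0,-55],"roll":0,"gripper":-1},{"dp":[0,-10,-90],"roll":0,"gripper":-1},{"dp":[-3,-35,-115],"roll":4,"gripper":-1},{"dp":[-7,-68,-135],"roll":8,"gripper":-1},{"dp":[-12,-103,-150],"roll":12,"gripper":-1},{"dp":[-16,-138,-165],"roll":16,"gripper":-1},{"dp":[-20,-174,-175],"roll":20,"gripper":-1},{"dp":[-25,-210,-185],"roll":24,"gripper":-1},{"dp":[-30,-246,-195],"roll":28,"gripper":-1},{"dp":[-34,-284,-203],"roll":31,"gripper":-1},{"dp":[-38,-318,-207],"roll":33,"gripper":-1}]}}

```text
clock: 5.12
eef_pos: [414.1, 13.3, 201.2]
eef_rot: [-3.141, -0.002, -0.18]
wrist_force: [0.4, -0.4, -1.7]
finger_gap: 11.8
finger_force: 15.0
```

Emit:
{"name": "carry_out", "arguments": {"deltas": [{"dp":[0,-10,0],"roll":0,"gripper":-1},{"dp":[0,-10,0],"roll":0,"gripper":-1}]}}

```text
clock: 5.28
eef_pos: [416.9, 23.4, 200.8]
eef_rot: [-3.141, -0.002, -0.174]
wrist_force: [-0.2, 0.1, -0.9]
finger_gap: 11.7
finger_force: 15.0
```

```bash
python3 look.py w4
```

```text
{'clock': np.float64(5.283), 'eef_pos': array([416.867,  23.378, 200.769]), 'eef_rot': array([-3.141e+00, -2.000e-03, -1.740e-01]), 'wrist_force': array([-0.16 ,  0.075, -0.927]), 'finger_gap': np.float64(11.669)}
```

View pics/w4.png

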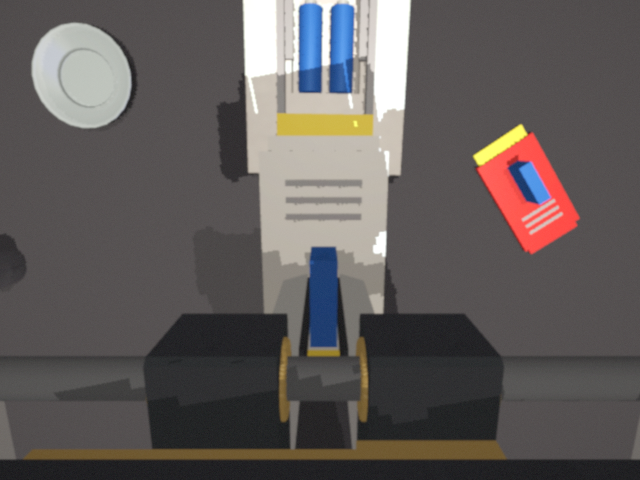

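The cover hangs level in the grip. The pack is straight ahead: bar top face (277–373, 114–135), deck front corners (248,175) and (400,174), and the bar's mouth edge at row 114.

```bash
cat >> h.py <<'E'
def pic(n):
    s=np.load(f"pics/{n}.npy"); st=dict(eef_pos=s[:3],eef_rot=s[3:]); c=cam("wrist",st)
    Rt=R.from_euler("xyz",s[3:]).as_matrix()
    return lambda uv,z:(np.round(p2w(c,uv,z),1),np.round((p2w(c,uv,z)-s[:3])@Rt,1))
E
python3 - <<'E'
from h import *
f=pic("w4")
print("bar mouth edge",*f([(277,114),(373,114)],69),"bar front",f([(277,135),(373,135)],69)[1])
print("deck front",*f([(248,175),(400,174)],54)); print("deck sides",*f([(243,5),(409.5,5)],54))
zb=200.8+6.9
print("cover rear, plate corners",f([(269,138),(379,138)],zb+3)[1],f([(259,152),(387,152)],zb+6)[1],f([(312,249),(336,249)],zb+6)[1])
E
```

```text
bar mouth edge [[515.   44.1  69. ]
 [501.8 -31.   69. ]] [[ 92.8 -37.4 132. ]
 [ 92.8  38.9 131.9]] bar front [[ 76.7 -37.8 131.9]
 [ 76.7  39.4 131.9]]
deck front [[471.8  80.   54. ]
 [450.  -48.6  54. ]] [[ 44.  -65.2 146.9]
 [ 44.8  65.2 146.8]]
deck sides [[601.3  55.5  54. ]
 [578.5 -73.2  54. ]] [[175.8 -63.5 147.1]
 [175.7  67.1 147.1]]
cover rear, plate corners [[ 70.7 -26.   -9.8]
 [ 70.7  25.3  -9.8]] [[ 64.4 -30.4 -12.8]
 [ 64.3  28.8 -12.8]] [[ 18.2  -6.2 -12.9]
 [ 18.2   5.5 -12.9]]
```

Emit:
{"name": "carry_out", "arguments": {"deltas": [{"dp":[-8,1.2,20],"roll":0,"gripper":-1},{"dp":[-8,1.2,55],"roll":0,"gripper":-1},{"dp":[-8,1.2,90],"roll":0,"gripper":-1},{"dp":[-8,1.2,120],"roll":0,"gripper":-1},{"dp":[-8,1.2,140],"roll":0,"gripper":-1},{"dp":[-8,1.2,148],"roll":0,"gripper":-1},{"dp":[-8,1.2,151],"roll":0,"gripper":-1},{"dp":[-8,1.2,154],"roll":0,"gripper":-1},{"dp":[-8,1.2,157],"roll":0,"gripper":-1},{"dp":[-8,1.2,157],"roll":0,"gripper":-1}]}}

```text
clock: 6.17
eef_pos: [409.5, 21.8, 43.6]
eef_rot: [-3.141, -0.002, -0.177]
wrist_force: [1.0, -1.4, 0.9]
finger_gap: 11.5
finger_force: 15.0
```

Emit:
{"name": "carry_out", "arguments": {"deltas": [{"dp":[0,0,2.5],"roll":0,"gripper":-1},{"dp":[0,0,5],"roll":0,"gripper":-1},{"dp":[0,0,7.5],"roll":0,"gripper":-1},{"dp":[0,0,10],"roll":0,"gripper":-1},{"dp":[0,0,12.5],"roll":0,"gripper":-1},{"dp":[0,0,12.5],"roll":0,"gripper":-1}]}}

```text
clock: 6.67
eef_pos: [408.6, 22.0, 30.1]
eef_rot: [3.142, 0.001, -0.177]
wrist_force: [-1.0, 0.8, 1.1]
finger_gap: 11.9
finger_force: 15.0
```

Emit:
{"name": "carry_out", "arguments": {"deltas": [{"dp":[0,0,-20],"roll":0,"gripper":-1},{"dp":[0,0,-50],"roll":0,"gripper":-1},{"dp":[0,0,-60],"roll":0,"gripper":-1},{"dp":[0,0,-60],"roll":0,"gripper":-1}]}}

```text
clock: 7.0
eef_pos: [410.3, 21.9, 92.7]
eef_rot: [-3.141, -0.004, -0.177]
wrist_force: [-0.1, 0.7, -0.7]
finger_gap: 11.8
finger_force: 15.0
```

```bash
python3 look.py w5; python3 -c "
from h import *
c=viewer.camera('scene');cv2.imwrite('pics/s5.png',cv2.resize(c[150:300,200:400,::-1],None,fx=3,fy=3,interpolation=cv2.INTER_CUBIC))
import numpy as np
a=cv2.imread('pics/w5.png');b=cv2.imread('pics/s5.png');cv2.imwrite('pics/v5.png',np.vstack([cv2.resize(a[100:400,120:520],(600,450))[:330],b[:270*450//270][:260]]) if 0 else np.hstack([cv2.resize(a[100:400,160:480],(400,375)),cv2.resize(b,(400,375))]))
"
```

```text
{'clock': np.float64(7.0), 'eef_pos': array([410.278,  21.912,  92.662]), 'eef_rot': array([-3.141, -0.004, -0.177]), 'wrist_force': array([-0.082,  0.697, -0.683]), 'finger_gap': np.float64(11.818)}
```

View pics/v5.png

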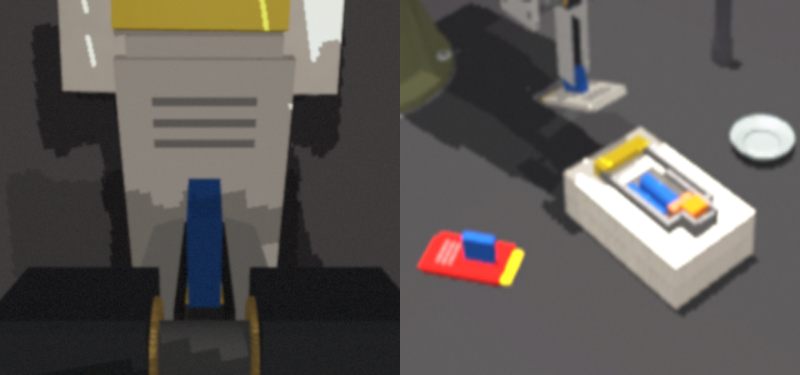

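The cover is now tilted rear-up in the grip; the plate's rear width of 144 px gives about 0.29 rad. Next I carry it over the tray with the lip just behind the slot mouth.

Emit:
{"name": "carry_out", "arguments": {"deltas": [{"dp":[25,0,-4],"roll":0,"gripper":-1},{"dp":[60,-1,-4],"roll":0,"gripper":-1},{"dp":[95,-1.5,-4],"roll":0,"gripper":-1},{"dp":[125,-1.5,-4],"roll":0,"gripper":-1},{"dp":[142,-1.5,-4],"roll":0,"gripper":-1},{"dp":[148,-1.5,0],"roll":0,"gripper":-1},{"dp":[148,-1.5,0],"roll":0,"gripper":-1},{"dp":[148,-1.5,0],"roll":0,"gripper":-1}]}}

```text
clock: 7.77
eef_pos: [553.4, -2.5, 89.1]
eef_rot: [3.141, 0.003, -0.177]
wrist_force: [-0.1, 1.1, 0.1]
finger_gap: 12.3
finger_force: 15.0
```

```bash
python3 look.py w6; python3 -c "
from h import *
c=viewer.camera('scene')[:,:,::-1]
a=cv2.imread('pics/w6.png');b=c[160:285,270:390]
cv2.imwrite('pics/s6.png',c)
cv2.imwrite('pics/v6.png',np.hstack([cv2.resize(a[0:400,160:480],(400,500)),cv2.resize(b,(400,417),interpolation=cv2.INTER_CUBIC)[:417].copy() if 0 else cv2.resize(b,(400,500),interpolation=cv2.INTER_CUBIC)]))
"
```

```text
{'clock': np.float64(7.767), 'eef_pos': array([553.392,  -2.452,  89.055]), 'eef_rot': array([ 3.141e+00,  3.000e-03, -1.770e-01]), 'wrist_force': array([-0.097,  1.057,  0.087]), 'finger_gap': np.float64(12.297)}
```

View pics/v6.png

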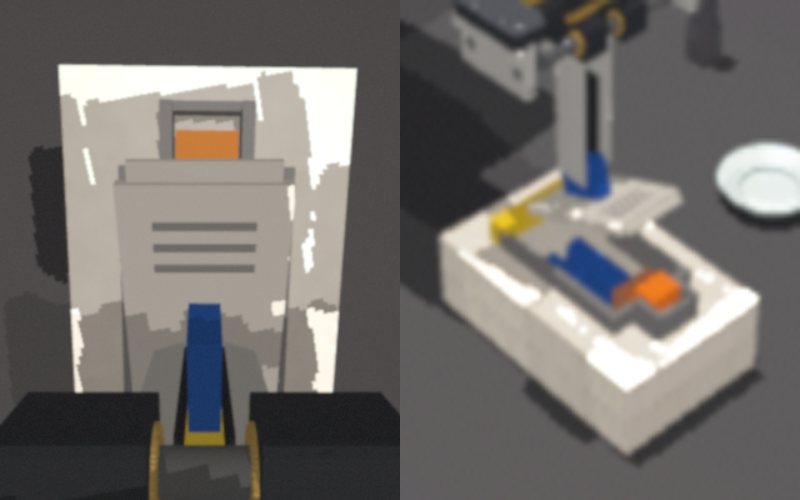

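```bash
python3 - <<'E'
from h import *
f=pic("w6")
g=lambda x,y:(x/1.25+160,y/1.25)
print(f([g(58,66),g(356,66)],54)[1]); print(f([g(80,380),g(332,380)],54)[1]); print(f([g(175,118),g(240,118),g(160,101),g(255,101)],74)[1])
st=read_state();print(st["eef_pos"],st["wrist_force"])
E
```

```text
[[117.  -64.6  34.7]
 [116.9  65.9  34.8]]
[[-29.4 -63.4  35.1]
 [-29.6  63.8  35.2]]
[[ 93.  -12.6  14.8]
 [ 93.   14.1  14.8]
 [ 99.5 -18.6  14.8]
 [ 99.5  20.1  14.8]]
[553.67149858  -2.36460106  90.20538976] [ 0.73810859  0.12160407 -1.28164495]
```

Emit:
{"name": "carry_out", "arguments": {"deltas": [{"dp":[2.5,0.8,8],"roll":0,"gripper":-1},{"dp":[2.5,0.8,16],"roll":0,"gripper":-1},{"dp":[2.5,0.8,22],"roll":0,"gripper":-1},{"dp":[2.5,0.8,25],"roll":0,"gripper":-1},{"dp":[2.5,0.8,27],"roll":0,"gripper":-1},{"dp":[2.5,0.8,27],"roll":0,"gripper":-1}]}}

```text
clock: 8.37
eef_pos: [556.8, -3.8, 63.0]
eef_rot: [3.142, 0.001, -0.177]
wrist_force: [0.4, -0.7, -1.2]
finger_gap: 11.6
finger_force: 15.0
```

```bash
cat > f.py <<'E'
from h import *
v=[];e=[]
for _ in range(5):
    st=read_state(); v.append(totool(st["wrist_force"],st)); e.append(st["eef_pos"]); viewer.camera("top")
print("F tool",np.round(np.mean(v,0),2),"sd",np.round(np.std(v,0),2),"pos",np.round(np.mean(e,0),1),st["clock"],np.round(st["moment"],3))
E
python3 f.py; python3 look.py w7; python3 -c "
from h import *
c=viewer.camera('scene')[:,:,::-1]
a=cv2.imread('pics/w7.png');b=c[160:285,270:390]
cv2.imwrite('pics/v7.png',np.hstack([cv2.resize(a[0:400,160:480],(300,375)),cv2.resize(b,(480,500),interpolation=cv2.INTER_CUBIC)[:375]]))
"
```

```text
F tool [0.14 0.23 1.31] sd [0.44 0.5  0.51] pos [557.1  -3.8  63.6] 8.5667 [ 0.081  0.031 -0.013]
{'clock': np.float64(8.617), 'eef_pos': array([557.253,  -3.854,  63.836]), 'eef_rot': array([-3.142e+00, -1.000e-03, -1.770e-01]), 'wrist_force': array([ 0.078,  0.101, -0.7  ]), 'finger_gap': np.float64(11.958)}
```

View pics/v7.png

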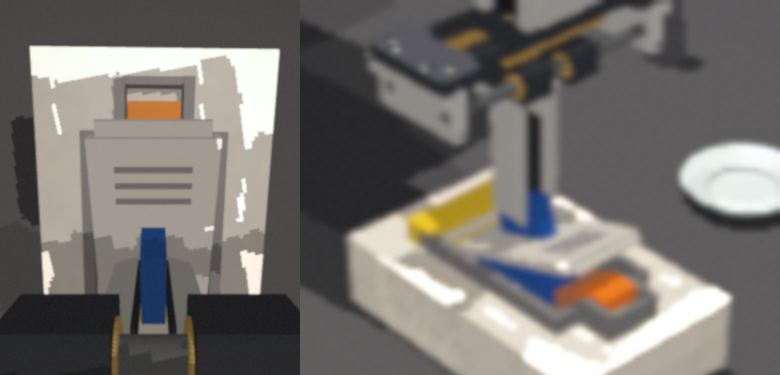

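Emit:
{"name": "carry_out", "arguments": {"deltas": [{"dp":[0,0,1],"roll":0,"gripper":-1},{"dp":[0,0,2],"roll":0,"gripper":-1},{"dp":[0,0,2],"roll":0,"gripper":-1}]}}

```text
clock: 8.97
eef_pos: [557.0, -3.8, 61.3]
eef_rot: [3.142, 0.0, -0.177]
wrist_force: [-0.1, -0.3, -0.4]
finger_gap: 11.7
finger_force: 15.0
```

```bash
python3 f.py
```

```text
F tool [-0.18  0.24  0.85] sd [0.4  0.49 0.5 ] pos [557.   -3.8  61.5] 9.1667 [ 0.015  0.05  -0.032]
```

Maybe a faint touch. One more millimetre will confirm it.

Emit:
{"name": "carry_out", "arguments": {"deltas": [{"dp":[0,0,1],"roll":0,"gripper":-1},{"dp":[0,0,1.5],"roll":0,"gripper":-1},{"dp":[0,0,1.5],"roll":0,"gripper":-1}]}}

```text
clock: 9.47
eef_pos: [557.0, -3.8, 59.9]
eef_rot: [3.142, 0.0, -0.177]
wrist_force: [-1.1, -0.7, -1.3]
finger_gap: 12.0
finger_force: 15.0
```

```bash
python3 f.py
```

```text
F tool [0.14 0.41 1.08] sd [0.58 0.42 0.56] pos [557.1  -3.8  60. ] 9.6667 [-0.021 -0.003 -0.024]
```

Emit:
{"name": "carry_out", "arguments": {"deltas": [{"dp":[0,0,1],"roll":0,"gripper":-1},{"dp":[0,0,1.5],"roll":0,"gripper":-1},{"dp":[0,0,1.5],"roll":0,"gripper":-1}]}}

```text
clock: 9.97
eef_pos: [557.7, -3.9, 59.0]
eef_rot: [-3.141, -0.001, -0.177]
wrist_force: [2.2, -0.4, 2.8]
finger_gap: 12.0
finger_force: 15.0
```

```bash
python3 f.py
```

```text
F tool [ 2.69  0.2  -3.46] sd [0.33 0.28 0.52] pos [557.6  -3.9  59. ] 10.1667 [-0.064 -0.392 -0.042]
```

Deck felt at TCP z ≈ 59.3. I raise 2.4 mm so the lip is about 56 mm high, then slide forward.

Emit:
{"name": "carry_out", "arguments": {"deltas": [{"dp":[0,0,-2.4],"roll":0,"gripper":-1},{"dp":[-2,0,-2.4],"roll":0,"gripper":-1},{"dp":[-4,0,-2.4],"roll":0,"gripper":-1},{"dp":[-6,0,-2.4],"roll":0,"gripper":-1},{"dp":[-8,0,-2.4],"roll":0,"gripper":-1},{"dp":[-9,0,-2.4],"roll":0,"gripper":-1},{"dp":[-9,0,-2.4],"roll":0,"gripper":-1}]}}

```text
clock: 10.8
eef_pos: [547.9, -2.2, 60.9]
eef_rot: [3.142, 0.0, -0.177]
wrist_force: [-0.2, -0.5, -0.5]
finger_gap: 11.8
finger_force: 15.0
```

```bash
python3 f.py
```

```text
F tool [0.12 0.18 0.72] sd [0.53 0.56 0.27] pos [548.2  -2.2  60.9] 11.0 [ 0.068 -0.025 -0.011]
```

Emit:
{"name": "carry_out", "arguments": {"deltas": [{"dp":[-1,0,0],"roll":0,"gripper":-1},{"dp":[-2,0,0],"roll":0,"gripper":-1},{"dp":[-3,0,0],"roll":0,"gripper":-1},{"dp":[-3,0,0],"roll":0,"gripper":-1}]}}

```text
clock: 11.38
eef_pos: [545.1, -1.7, 60.9]
eef_rot: [-3.142, 0.0, -0.177]
wrist_force: [-0.4, -0.3, -1.9]
finger_gap: 12.2
finger_force: 15.0
```

```bash
python3 f.py; python3 -c "
from h import *
c=viewer.camera('scene')[:,:,::-1]; cv2.imwrite('pics/v8.png',cv2.resize(c[190:270,280:380],(800,600)[:2],interpolation=cv2.INTER_CUBIC))"
```

```text
F tool [-0.57  0.31  1.09] sd [0.23 0.77 0.67] pos [545.2  -1.7  61. ] 11.5833 [0.032 0.062 0.019]
```

Emit:
{"name": "carry_out", "arguments": {"deltas": [{"dp":[-1,0,0],"roll":0,"gripper":-1},{"dp":[-2,0,0],"roll":0,"gripper":-1},{"dp":[-3,0,0],"roll":0,"gripper":-1},{"dp":[-3,0,0],"roll":0,"gripper":-1}]}}

```text
clock: 12.02
eef_pos: [542.2, -1.2, 60.9]
eef_rot: [3.142, 0.0, -0.177]
wrist_force: [0.1, -0.3, -2.2]
finger_gap: 11.7
finger_force: 15.0
```

```bash
python3 f.py
```

```text
F tool [-0.05  0.07  1.18] sd [0.51 0.45 0.56] pos [542.3  -1.2  61. ] 12.2167 [ 0.08   0.021 -0.001]
```

Emit:
{"name": "carry_out", "arguments": {"deltas": [{"dp":[-1,0,0],"roll":0,"gripper":-1},{"dp":[-2,0,0],"roll":0,"gripper":-1},{"dp":[-2,0,0],"roll":0,"gripper":-1}]}}

```text
clock: 12.52
eef_pos: [540.2, -0.8, 60.9]
eef_rot: [3.142, 0.0, -0.177]
wrist_force: [0.0, -1.1, -0.6]
finger_gap: 11.7
finger_force: 15.0
```

```bash
python3 f.py
```

```text
F tool [ 0.16 -0.16  1.16] sd [0.38 0.74 0.43] pos [540.3  -0.8  61. ] 12.7167 [ 0.094  0.074 -0.019]
```

Emit:
{"name": "carry_out", "arguments": {"deltas": [{"dp":[-1,0,0],"roll":0,"gripper":-1},{"dp":[-1.5,0,0],"roll":0,"gripper":-1},{"dp":[-1.5,0,0],"roll":0,"gripper":-1}]}}

```text
clock: 13.02
eef_pos: [539.4, -0.7, 61.2]
eef_rot: [-3.142, -0.002, -0.177]
wrist_force: [3.6, -1.8, -1.5]
finger_gap: 11.9
finger_force: 15.0
```

```bash
python3 f.py
```

```text
F tool [4.73 0.49 0.63] sd [0.45 0.65 0.49] pos [539.4  -0.7  61.2] 13.2167 [-0.352 -1.059 -0.034]
```

The lip meets its stop at 4.7 N, about 7–8 mm inside the slot mouth. I ease the rear down along the arc with a lighter grip, keeping the lip in.

Emit:
{"name": "carry_out", "arguments": {"deltas": [{"dp":[0.8,0,1.0],"roll":0,"gripper":-1},{"dp":[1.6,0,2.0],"roll":0,"gripper":-1},{"dp":[2.2,0,2.8],"roll":0,"gripper":-1},{"dp":[2.8,0,3.7],"roll":0,"gripper":-1},{"dp":[2.8,0,3.7],"roll":0,"gripper":-1}], "newtons": 9}}

```text
clock: 13.68
eef_pos: [541.5, -1.0, 57.0]
eef_rot: [-3.142, 0.001, -0.177]
wrist_force: [0.5, 0.3, 0.3]
finger_gap: 12.0
finger_force: 9.0
```

```bash
python3 f.py
```

```text
F tool [ 0.5  -0.27  0.36] sd [0.19 0.18 0.65] pos [541.5  -1.   57.1] 13.8833 [ 0.002 -0.023 -0.002]
```

Emit:
{"name": "carry_out", "arguments": {"deltas": [{"dp":[-0.7,0,0],"roll":0,"gripper":-1},{"dp":[-0.7,0,0],"roll":0,"gripper":-1}]}}

```text
clock: 14.1
eef_pos: [541.1, -1.0, 57.3]
eef_rot: [-3.142, -0.001, -0.177]
wrist_force: [2.2, -1.2, -1.4]
finger_gap: 11.9
finger_force: 9.0
```

```bash
python3 f.py
```

```text
F tool [2.46 0.2  1.13] sd [0.27 0.48 0.25] pos [541.1  -1.   57.3] 14.3 [-0.073 -0.542  0.022]
```

Emit:
{"name": "carry_out", "arguments": {"deltas": [{"dp":[0.7,0,1.0],"roll":0,"gripper":-1},{"dp":[1.4,0,2.0],"roll":0,"gripper":-1},{"dp":[2.1,0,3.0],"roll":0,"gripper":-1},{"dp":[2.1,0,3.0],"roll":0,"gripper":-1}]}}

```text
clock: 14.68
eef_pos: [543.2, -1.4, 54.2]
eef_rot: [-3.142, -0.0, -0.177]
wrist_force: [2.4, -0.9, 1.4]
finger_gap: 12.5
finger_force: 9.0
```

```bash
python3 f.py; cat > tilt.py <<'E'
from h import *
import sys
st=read_state(); im=viewer.camera("wrist"); n=sys.argv[1]; cv2.imwrite(f"pics/{n}.png",im[:,:,::-1])
g=cv2.GaussianBlur(im,(3,3),0).astype(int)
# blue rib rear top/bottom rows along column ~323; stripes rows
col=g[100:320,318:328].mean(1)
print("rib rear row",100+np.argmax(col[:,2]-col[:,0]>50))
s=im[130:260,300:345].mean(2).mean(1); print("stripe profile",[int(x) for x in s[::2]])
E
python3 tilt.py w9; python3 - <<'E'
import cv2,numpy as np
for n in("w4","w7"):
    im=cv2.imread(f"pics/{n}.png"); s=im[130:260,300:345].mean(2).mean(1); print(n,[int(x) for x in s[::2]])
E
```

```text
F tool [ 2.18  0.12 -0.5 ] sd [0.39 0.49 0.57] pos [543.1  -1.3  54.2] 14.8833 [-0.066 -0.399 -0.023]
rib rear row 246
stripe profile [113, 122, 121, 121, 121, 121, 121, 121, 111, 116, 121, 121, 121, 121, 121, 121, 121, 121, 121, 121, 121, 121, 121, 117, 85, 78, 78, 101, 120, 121, 121, 121, 109, 80, 77, 81, 112, 121, 121, 121, 119, 91, 77, 77, 104, 120, 121, 121, 121, 121, 121, 120, 120, 120, 120, 120, 119, 97, 78, 77, 75, 69, 66, 65, 62]
w4 [154, 153, 158, 181, 186, 186, 186, 186, 186, 186, 185, 185, 185, 185, 185, 185, 185, 184, 184, 184, 184, 184, 184, 184, 179, 142, 131, 132, 158, 180, 183, 183, 182, 171, 134, 130, 135, 170, 181, 181, 181, 177, 141, 128, 130, 161, 179, 180, 180, 180, 179, 179, 179, 179, 179, 179, 179, 178, 158, 119, 111, 103, 98, 96, 96]
w7 [153, 154, 154, 154, 154, 154, 154, 153, 139, 146, 154, 154, 154, 154, 154, 154, 154, 154, 154, 154, 154, 154, 154, 152, 120, 102, 103, 119, 151, 154, 154, 154, 148, 106, 103, 105, 141, 154, 154, 154, 150, 115, 103, 103, 138, 154, 154, 154, 154, 154, 154, 154, 154, 154, 154, 154, 140, 108, 104, 103, 100, 95, 90, 87, 86]
```

```bash
python3 - <<'E'
import cv2,numpy as np
for n in("w4","w5","w6","w7","w9"):
    im=cv2.imread(f"pics/{n}.png").mean(2)
    out=[]
    for r0,r1 in((176,186),(192,204),(208,220)):
        b=im[r0:r1,323:326].mean(1); r=r0+b.argmin(); row=im[r-1:r+2].mean(0)[270:380]; th=(row[45:55].mean()+np.median(row[:12]))/2
        m=np.where(row<th)[0]; m=m[(m>8)&(m<102)]; out.append((int(r),int(m[0]+270),int(m[-1]+270),int(m[-1]-m[0]+1)))
    print(n,out)
E
```

```text
w4 [(183, 285, 361, 77), (200, 286, 361, 76), (216, 286, 360, 75)]
w5 [(182, 282, 365, 84), (197, 283, 364, 82), (214, 283, 363, 81)]
w6 [(180, 282, 365, 84), (197, 283, 364, 82), (215, 284, 363, 80)]
w7 [(182, 282, 365, 84), (198, 283, 364, 82), (215, 284, 363, 80)]
w9 [(180, 283, 363, 81), (198, 284, 362, 79), (215, 285, 362, 78)]
```

Emit:
{"name": "carry_out", "arguments": {"deltas": [{"dp":[0.6,0,1.0],"roll":0,"gripper":-1},{"dp":[1.1,0,2.0],"roll":0,"gripper":-1},{"dp":[1.1,0,2.0],"roll":0,"gripper":-1}]}}

```text
clock: 15.23
eef_pos: [544.2, -1.5, 52.1]
eef_rot: [3.142, 0.0, -0.177]
wrist_force: [1.9, 0.1, 1.1]
finger_gap: 11.8
finger_force: 9.0
```

```bash
python3 f.py
```

```text
F tool [ 2.53  0.03 -1.  ] sd [0.44 0.7  0.35] pos [544.1  -1.5  52.2] 15.4333 [-0.063 -0.466 -0.011]
```

Emit:
{"name": "carry_out", "arguments": {"deltas": [{"dp":[0,0,0],"roll":0,"gripper":-0.8},{"dp":[0,0,0],"roll":0,"gripper":-0.65},{"dp":[0,0,0],"roll":0,"gripper":-0.6},{"dp":[0,0,0],"roll":0,"gripper":-0.6},{"dp":[0,0,-10],"roll":0,"gripper":-0.6},{"dp":[0,0,-25],"roll":0,"gripper":-0.6},{"dp":[0,0,-35],"roll":0,"gripper":-0.6},{"dp":[0,0,-35],"roll":0,"gripper":-0.6}]}}

```text
clock: 16.15
eef_pos: [545.2, -1.6, 89.9]
eef_rot: [-3.141, -0.004, -0.177]
wrist_force: [0.7, -0.2, 0.8]
finger_gap: 18.6
finger_force: 0.0
```

```bash
python3 f.py; python3 look.py w10; python3 - <<'E'
import cv2,numpy as np
im=cv2.imread("pics/w10.png").astype(int)
m=(im[:,:,0]-im[:,:,2]>50); ys,xs=np.where(m[:,290:360]); print("blue rows",ys.min(),ys.max(),"cols",xs.min()+290,xs.max()+290)
g=im.mean(2); print([int(v) for v in g[80:300:2,310:335].mean(1)])
y=(im[:,:,2]-im[:,:,0]>80)&(im[:,:,1]>120); print("yellow",[ (a.min(),a.max()) for a in np.where(y)] if y.any() else None)
o=(im[:,:,2]-im[:,:,0]>80)&(im[:,:,1]<=140); o[250:]=0; o[:,:250]=0;o[:,400:]=0; print("orange",[ (a.min(),a.max()) for a in np.where(o)] if o.any() else None)
E
```

```text
F tool [0.15 0.34 0.43] sd [0.61 0.47 0.65] pos [544.3  -1.5  87.9] 16.35 [ 0.021 -0.035 -0.003]
{'clock': np.float64(16.4), 'eef_pos': array([543.706,  -1.473,  86.56 ]), 'eef_rot': array([ 3.141e+00,  1.000e-03, -1.770e-01]), 'wrist_force': array([ 0.139, -0.416, -0.263]), 'finger_gap': np.float64(18.813)}
blue rows 231 313 cols 312 334
[155, 151, 115, 108, 109, 108, 109, 108, 108, 108, 108, 108, 108, 108, 108, 108, 109, 108, 108, 108, 108, 105, 91, 77, 73, 75, 114, 139, 140, 140, 140, 140, 139, 129, 138, 139, 139, 139, 140, 139, 139, 139, 138, 139, 139, 136, 109, 92, 96, 127, 138, 138, 138, 127, 95, 91, 116, 135, 138, 138, 133, 98, 91, 106, 134, 137, 137, 137, 137, 137, 137, 137, 138, 137, 132, 78, 63, 60, 58, 57, 56, 55, 56, 67, 68, 60, 56, 54, 53, 53, 53, 54, 54, 54, 53, 54, 54, 53, 54, 53, 54, 54, 54, 54, 55, 54, 54, 55, 55, 54]
yellow [(np.int64(293), np.int64(339)), (np.int64(510), np.int64(577))]
orange [(np.int64(83), np.int64(130)), (np.int64(299), np.int64(349))]
```

```bash
python3 - <<'E'
from h import *
f=pic("w10")
print("rear",f([(323,131)],70)[1],"pad",f([(323,189)],71)[1],"rib top ends",f([(323,237),(323,313)],90)[1])
E
```

```text
rear [[75.  -0.8 16.5]] pad [[44.6 -0.9 15.5]] rib top ends [[ 22.1  -0.9  -3.5]
 [-19.3  -0.9  -3.4]]
```

Emit:
{"name": "carry_out", "arguments": {"deltas": [{"dp":[15,0,-3],"roll":0,"gripper":-1},{"dp":[34,0,-3],"roll":0,"gripper":-1},{"dp":[43,0,-3],"roll":0,"gripper":-1},{"dp":[43,0,5],"roll":0,"gripper":-1},{"dp":[43,0,15],"roll":0,"gripper":-1},{"dp":[43,0,23],"roll":0,"gripper":-1},{"dp":[43,0,27],"roll":0,"gripper":-1},{"dp":[43,0,29],"roll":0,"gripper":-1},{"dp":[43,0,29],"roll":0,"gripper":-1}], "newtons": 10}}

```text
clock: 17.2
eef_pos: [585.9, -9.0, 57.7]
eef_rot: [3.142, 0.001, -0.177]
wrist_force: [-0.2, 0.1, 0.0]
finger_gap: 0.4
finger_force: 0.0
```

```bash
python3 f.py
```

```text
F tool [ 0.05 -0.01 -0.24] sd [0.3  0.39 0.76] pos [586.4  -9.1  58.4] 17.4 [ 0.06  -0.027 -0.032]
```

Emit:
{"name": "carry_out", "arguments": {"deltas": [{"dp":[0,0,1],"roll":0,"gripper":-1},{"dp":[0,0,2],"roll":0,"gripper":-1},{"dp":[0,0,3],"roll":0,"gripper":-1},{"dp":[0,0,4],"roll":0,"gripper":-1},{"dp":[0,0,4],"roll":0,"gripper":-1}]}}

```text
clock: 17.87
eef_pos: [586.3, -9.1, 54.0]
eef_rot: [3.142, 0.0, -0.177]
wrist_force: [-0.1, -0.9, -1.0]
finger_gap: 0.5
finger_force: 0.0
```

```bash
python3 f.py
```

```text
F tool [ 0.02  0.39 -0.08] sd [0.39 0.38 0.82] pos [586.4  -9.1  54.2] 18.0667 [ 0.047 -0.024 -0.004]
```

Emit:
{"name": "carry_out", "arguments": {"deltas": [{"dp":[0,0,0.7],"roll":0,"gripper":-1},{"dp":[0,0,1.4],"roll":0,"gripper":-1},{"dp":[0,0,2],"roll":0,"gripper":-1},{"dp":[0,0,2],"roll":0,"gripper":-1}]}}

```text
clock: 18.45
eef_pos: [586.3, -9.1, 52.1]
eef_rot: [3.142, 0.0, -0.177]
wrist_force: [1.3, 0.5, -0.2]
finger_gap: 0.5
finger_force: 0.0
```

```bash
python3 f.py
```

```text
F tool [ 0.35 -0.38  0.12] sd [0.47 0.47 0.48] pos [586.4  -9.1  52.2] 18.65 [ 0.052  0.025 -0.036]
```

Emit:
{"name": "carry_out", "arguments": {"deltas": [{"dp":[0,0,0.7],"roll":0,"gripper":-1},{"dp":[0,0,1.4],"roll":0,"gripper":-1},{"dp":[0,0,2],"roll":0,"gripper":-1},{"dp":[0,0,2],"roll":0,"gripper":-1}]}}

```text
clock: 19.03
eef_pos: [586.3, -9.1, 50.1]
eef_rot: [3.142, 0.0, -0.177]
wrist_force: [-0.4, 0.6, -0.4]
finger_gap: 0.4
finger_force: 0.0
```

```bash
python3 f.py
```

```text
F tool [-0.1   0.16 -0.21] sd [0.29 0.35 0.53] pos [586.4  -9.1  50.2] 19.2333 [ 0.023  0.023 -0.022]
```

Emit:
{"name": "carry_out", "arguments": {"deltas": [{"dp":[0,0,0.7],"roll":0,"gripper":-1},{"dp":[0,0,1.4],"roll":0,"gripper":-1},{"dp":[0,0,2],"roll":0,"gripper":-1},{"dp":[0,0,2],"roll":0,"gripper":-1}]}}

```text
clock: 19.62
eef_pos: [586.3, -9.1, 48.1]
eef_rot: [3.142, 0.0, -0.177]
wrist_force: [0.3, -0.7, -0.4]
finger_gap: 0.2
finger_force: 0.0
```

```bash
python3 f.py
```

```text
F tool [ 0.22  0.05 -0.05] sd [0.21 0.48 0.29] pos [586.4  -9.1  48.2] 19.8167 [ 0.01   0.038 -0.001]
```

Emit:
{"name": "carry_out", "arguments": {"deltas": [{"dp":[0,0,0.7],"roll":0,"gripper":-1},{"dp":[0,0,1.4],"roll":0,"gripper":-1},{"dp":[0,0,2],"roll":0,"gripper":-1},{"dp":[0,0,2],"roll":0,"gripper":-1}]}}

```text
clock: 20.2
eef_pos: [586.6, -9.2, 46.4]
eef_rot: [-3.142, -0.001, -0.177]
wrist_force: [0.5, -0.1, 2.0]
finger_gap: 0.2
finger_force: 1.1
```

```bash
python3 f.py
```

```text
F tool [ 0.67  0.42 -1.85] sd [0.19 0.66 0.29] pos [586.6  -9.1  46.4] 20.4 [-0.031 -0.207 -0.009]
```

Emit:
{"name": "carry_out", "arguments": {"deltas": [{"dp":[0,0,0.6],"roll":0,"gripper":-1},{"dp":[0,0,1.2],"roll":0,"gripper":-1},{"dp":[0,0,1.2],"roll":0,"gripper":-1}]}}

```text
clock: 20.7
eef_pos: [586.8, -9.1, 45.5]
eef_rot: [-3.142, -0.001, -0.177]
wrist_force: [-0.2, -1.5, 6.6]
finger_gap: 0.9
finger_force: 3.1
```

```bash
python3 f.py
```

```text
F tool [ 0.63  0.92 -5.96] sd [0.35 0.4  0.44] pos [586.8  -9.2  45.5] 20.9 [-0.092 -0.088 -0.049]
```

Emit:
{"name": "carry_out", "arguments": {"deltas": [{"dp":[0,0,0.6],"roll":0,"gripper":-1},{"dp":[0,0,1.2],"roll":0,"gripper":-1},{"dp":[0,0,1.2],"roll":0,"gripper":-1}]}}

```text
clock: 21.2
eef_pos: [587.0, -9.2, 44.6]
eef_rot: [-3.142, -0.002, -0.177]
wrist_force: [-0.2, -0.6, 8.4]
finger_gap: 0.5
finger_force: 4.0
```

```bash
python3 f.py
```

```text
F tool [ 0.49  0.41 -8.13] sd [0.39 0.3  0.45] pos [587.   -9.2  44.6] 21.4 [-0.173 -0.124 -0.008]
```

Emit:
{"name": "carry_out", "arguments": {"deltas": [{"dp":[0,0,0.6],"roll":0,"gripper":-1},{"dp":[0,0,1.2],"roll":0,"gripper":-1},{"dp":[0,0,1.2],"roll":0,"gripper":-1}]}}

```text
clock: 21.7
eef_pos: [587.3, -9.2, 43.7]
eef_rot: [-3.141, -0.002, -0.177]
wrist_force: [1.7, -1.5, 9.9]
finger_gap: 0.0
finger_force: 4.8
```

```bash
python3 f.py
```

```text
F tool [ 0.86  1.11 -9.74] sd [0.59 0.42 0.21] pos [587.3  -9.2  43.7] 21.9 [-0.156 -0.232 -0.022]
```

Emit:
{"name": "carry_out", "arguments": {"deltas": [{"dp":[0,0,0.6],"roll":0,"gripper":-1},{"dp":[0,0,1.2],"roll":0,"gripper":-1},{"dp":[0,0,1.2],"roll":0,"gripper":-1}]}}

```text
clock: 22.2
eef_pos: [587.5, -9.3, 42.5]
eef_rot: [-3.141, -0.003, -0.177]
wrist_force: [2.1, -1.4, 8.2]
finger_gap: 0.6
finger_force: 4.2
```

```bash
python3 f.py
```

```text
F tool [ 2.39  1.06 -8.11] sd [0.16 0.21 0.2 ] pos [587.5  -9.3  42.5] 22.4 [-0.2   -0.533 -0.018]
```

Emit:
{"name": "carry_out", "arguments": {"deltas": [{"dp":[0,0,0.6],"roll":0,"gripper":-1},{"dp":[0,0,1.2],"roll":0,"gripper":-1},{"dp":[0,0,1.2],"roll":0,"gripper":-1}]}}

```text
clock: 22.7
eef_pos: [587.7, -9.4, 41.4]
eef_rot: [-3.141, -0.003, -0.177]
wrist_force: [4.1, -1.6, 7.1]
finger_gap: 0.2
finger_force: 4.0
```

```bash
python3 f.py
```

```text
F tool [ 4.35  0.77 -7.61] sd [0.23 0.24 0.48] pos [587.7  -9.4  41.4] 22.9 [-0.244 -0.692 -0.013]
```

Emit:
{"name": "carry_out", "arguments": {"deltas": [{"dp":[0.3,0,0.6],"roll":0,"gripper":-1},{"dp":[0.3,0,1.2],"roll":0,"gripper":-1},{"dp":[0.3,0,1.2],"roll":0,"gripper":-1}]}}

```text
clock: 23.2
eef_pos: [587.8, -9.4, 41.2]
eef_rot: [-3.141, -0.003, -0.177]
wrist_force: [-3.3, -1.3, 20.7]
finger_gap: 0.5
finger_force: 10.0
```

```bash
python3 f.py
```

```text
F tool [ -3.23   1.67 -20.17] sd [0.54 0.27 0.65] pos [587.8  -9.4  41.2] 23.4 [-0.181  0.727  0.003]
```

A hard stop at 20 N means the cover is seated. I back off 2 mm to see whether it follows the tool up.

Emit:
{"name": "carry_out", "arguments": {"deltas": [{"dp":[0,0,-2],"roll":0,"gripper":-1},{"dp":[0,0,-3],"roll":0,"gripper":-1},{"dp":[0,0,-3],"roll":0,"gripper":-1}]}}

```text
clock: 23.7
eef_pos: [586.5, -9.1, 41.8]
eef_rot: [-3.142, 0.001, -0.177]
wrist_force: [0.5, 0.4, 0.1]
finger_gap: 0.7
finger_force: 0.0
```

```bash
python3 f.py
```

```text
F tool [ 0.41 -0.02  0.35] sd [0.38 0.49 0.36] pos [586.4  -9.1  41.7] 23.9 [0.033 0.007 0.037]
```

Force is zero only 0.5 mm above the stop, so the catch holds. I retreat and check by numbers.

Emit:
{"name": "carry_out", "arguments": {"deltas": [{"dp":[0,0,-10],"roll":0,"gripper":-1},{"dp":[0,0,-40],"roll":0,"gripper":-1},{"dp":[-20,0,-75],"roll":0,"gripper":-1},{"dp":[-43,0,-100],"roll":0,"gripper":-1},{"dp":[-60,0,-120],"roll":0,"gripper":-1},{"dp":[-60,0,-120],"roll":0,"gripper":-1},{"dp":[-60,0,-120],"roll":0,"gripper":-1}]}}

```text
clock: 24.53
eef_pos: [528.0, 1.5, 163.6]
eef_rot: [-3.141, -0.003, -0.177]
wrist_force: [-0.2, 0.2, 0.5]
finger_gap: 0.5
finger_force: 0.0
```

```bash
python3 look.py w11; python3 - <<'E'
from h import *
im=cv2.imread("pics/w11.png"); i=im.astype(int); f=pic("w11")
def rng(m,n):
    k,l,s,c=cv2.connectedComponentsWithStats(m.astype(np.uint8))
    for j in range(1,k):
        if s[j,4]>60: print(n,s[j].tolist())
rng(i[:,:,0]-i[:,:,2]>60,"blue"); rng((i[:,:,2]-i[:,:,0]>80)&(i[:,:,1]>i[:,:,2]*0.65),"yellow"); rng((i[:,:,2]-i[:,:,0]>80)&(i[:,:,1]<=i[:,:,2]*0.65)&(i[:,:,1]>i[:,:,0]*1.3),"orange")
g=i.mean(2); print([(60+2*k,int(v)) for k,v in enumerate(g[60:260:2,305:345].mean(1))])
E
```

```text
{'clock': np.float64(24.533), 'eef_pos': array([527.99 ,   1.457, 163.599]), 'eef_rot': array([-3.141e+00, -3.000e-03, -1.770e-01]), 'wrist_force': array([-0.23 ,  0.25 ,  0.475]), 'finger_gap': np.float64(0.541)}
blue [316, 188, 16, 59, 924]
blue [513, 287, 41, 47, 818]
yellow [305, 74, 39, 32, 127]
yellow [475, 248, 56, 41, 817]
yellow [273, 259, 99, 30, 2064]
orange [305, 75, 38, 41, 1425]
[(60, 212), (62, 210), (64, 200), (66, 113), (68, 105), (70, 165), (72, 167), (74, 148), (76, 133), (78, 133), (80, 133), (82, 133), (84, 133), (86, 133), (88, 132), (90, 132), (92, 132), (94, 132), (96, 132), (98, 132), (100, 131), (102, 130), (104, 116), (106, 98), (108, 96), (110, 94), (112, 98), (114, 103), (116, 153), (118, 180), (120, 181), (122, 180), (124, 180), (126, 180), (128, 180), (130, 180), (132, 180), (134, 180), (136, 180), (138, 180), (140, 178), (142, 149), (144, 130), (146, 156), (148, 177), (150, 179), (152, 174), (154, 135), (156, 133), (158, 166), (160, 178), (162, 178), (164, 157), (166, 129), (168, 143), (170, 173), (172, 177), (174, 177), (176, 177), (178, 177), (180, 177), (182, 177), (184, 176), (186, 161), (188, 133), (190, 138), (192, 138), (194, 138), (196, 138), (198, 138), (200, 136), (202, 136), (204, 136), (206, 136), (208, 136), (210, 137), (212, 137), (214, 137), (216, 136), (218, 135), (220, 135), (222, 136), (224, 137), (226, 136), (228, 135), (230, 134), (232, 134), (234, 134), (236, 130), (238, 126), (240, 124), (242, 122), (244, 114), (246, 114), (248, 128), (250, 129), (252, 129), (254, 129), (256, 129), (258, 118)]
```

```bash
python3 - <<'E'
from h import *
f=pic("w11"); im=cv2.imread("pics/w11.png").mean(2)
print("bar",f([(323,259),(323,289)],69)[1],"pad@66",f([(323,155)],66)[1],"stripes",f([(323,144),(323,166)],66)[1],"nose bottom",f([(323,104),(323,115)],68)[1])
for r in(144,155,166):
    row=im[r-1:r+1].mean(0); print(r,[int(v) for v in row[280:368:2]])
E
```

```text
bar [[-16.4  -0.9  94.6]
 [-40.6  -0.9  94.5]] pad@66 [[61.5 -0.8 97.8]] stripes [[69.3 -0.8 97.8]
 [53.6 -0.8 97.8]] nose bottom [[96.7 -0.8 95.9]
 [89.2 -0.8 95.9]]
144 [124, 147, 175, 178, 179, 178, 179, 179, 178, 171, 137, 130, 131, 132, 131, 131, 132, 132, 131, 132, 132, 132, 131, 132, 132, 133, 132, 131, 132, 131, 131, 132, 132, 131, 148, 177, 180, 180, 179, 179, 179, 180, 177, 131]
155 [118, 134, 173, 177, 177, 178, 177, 179, 178, 172, 139, 131, 130, 131, 130, 131, 131, 131, 131, 131, 130, 131, 131, 131, 130, 135, 135, 134, 134, 134, 134, 135, 136, 134, 152, 177, 179, 179, 180, 195, 255, 233, 171, 110]
166 [111, 125, 171, 177, 175, 177, 177, 176, 177, 169, 137, 132, 134, 133, 133, 132, 132, 133, 134, 134, 133, 132, 133, 132, 134, 132, 134, 134, 132, 131, 133, 137, 137, 136, 155, 178, 178, 179, 178, 179, 204, 251, 188, 104]
```

```bash
python3 - <<'E'
from h import *
im=cv2.imread("pics/w11.png"); f=pic("w11")
for c in (285,300,350,362): print(c,[(r,*im[r,c].tolist()) for r in range(250,296,2)])
print(f([(323,r) for r in (262,266,270,274)],69)[1][:,0])
g=im.mean(2);print("sides",[(r,[int(v) for v in g[r,262:290:2]],[int(v) for v in g[r,358:392:2]]) for r in (120,180,240)])
E
```

```text
285 [(250, 123, 132, 137), (252, 123, 132, 138), (254, 124, 133, 138), (256, 124, 134, 140), (258, 128, 138, 144), (260, 129, 139, 146), (262, 90, 125, 141), (264, 40, 123, 144), (266, 40, 125, 148), (268, 37, 124, 146), (270, 36, 125, 146), (272, 37, 125, 146), (274, 40, 125, 146), (276, 39, 125, 147), (278, 42, 126, 149), (280, 37, 125, 147), (282, 42, 127, 149), (284, 38, 125, 146), (286, 43, 127, 148), (288, 91, 130, 145), (290, 126, 136, 145), (292, 129, 138, 146), (294, 127, 137, 145)]
300 [(250, 122, 130, 137), (252, 122, 132, 137), (254, 120, 129, 136), (256, 118, 130, 137), (258, 77, 128, 145), (260, 40, 126, 148), (262, 39, 122, 143), (264, 38, 122, 144), (266, 42, 127, 148), (268, 37, 126, 146), (270, 37, 124, 146), (272, 41, 126, 147), (274, 36, 125, 146), (276, 37, 125, 147), (278, 60, 122, 141), (280, 102, 111, 118), (282, 108, 113, 116), (284, 107, 113, 115), (286, 105, 110, 114), (288, 109, 113, 116), (290, 107, 112, 115), (292, 108, 113, 116), (294, 105, 111, 114)]
350 [(250, 121, 130, 137), (252, 121, 129, 135), (254, 120, 130, 135), (256, 122, 131, 137), (258, 87, 
[... 719 characters left out ...]
8), (280, 38, 125, 147), (282, 36, 124, 145), (284, 41, 125, 147), (286, 43, 126, 148), (288, 57, 126, 146), (290, 119, 137, 146), (292, 128, 136, 144), (294, 128, 139, 145)]
[-18.8 -21.9 -25.2 -28.4]
sides [(120, [184, 185, 185, 182, 141, 129, 128, 127, 118, 123, 128, 130, 131, 160], [255, 182, 131, 132, 123, 107, 127, 131, 130, 137, 176, 186, 185, 233, 255, 255, 255]), (180, [183, 183, 183, 184, 170, 130, 123, 124, 118, 115, 130, 171, 175, 177], [255, 255, 255, 183, 94, 123, 127, 125, 143, 182, 187, 186, 235, 255, 211, 187, 185]), (240, [136, 134, 137, 137, 134, 106, 86, 87, 88, 88, 133, 136, 131, 128], [173, 172, 159, 104, 114, 115, 106, 117, 138, 137, 136, 136, 136, 133, 136, 137, 168])]
```

Mouth edge to pad centre measures 81.6 mm (nominal 82), with the lip under the bar and the catch holding. I hand the job in.

```bash
python3 -c "
from h import *
print(manip.sign_off())"
```

```text
the job is handed in; nothing more can be done
None
```

The white cover is refitted: the lip went in to its stop at about 5 N, and the rear snapped under the catch at about 10 N, with a brief 20 N as it seated. It stayed down when I backed off, I did not touch the dish, vial or torch, and I handed the job in at about 25 s.

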